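# Release the snap tab and take the cover off the logger's battery box

## Task

Take the cover off the battery box so that its cells can be changed: press the black snap button on the front inward gently, by feel, and while it is pressed lift that edge of the cover until the hooks are above their catches, never forcing the latch. Then take the cover by the rib on top, draw it toward the button side out of the slot in the back wall, and lift it off. Lower it, right way up, onto the middle of the cork mat, let go only once it stands there, and leave the other things alone.

Things in the scene. Friction and masses are not known exactly. Their poses are not given: they have to be found in the camera images.
- battery_box: White open-topped battery box, fixed: 132 mm long (x), 84 wide (y), side and front walls 37 high, back wall 47. Origin under its middle at bench level; x runs from its front (button side, toward the robot) to its back, z up. Front wall's outer face at x = -65 mm; the button comes out through a notch in it (y -13 to 13, open at the top).
- catch (a point): Middle between the box's two catch ledges, at their top (x = -57, z = 37 mm in the box's frame); axes as the box. The ledges sit inside the front wall on both sides of the notch and are 5 mm thick. Closed, the tab's hooks lie 1 mm under them, overlapping by 3.5 mm.
- slot (a point): Middle of the slot through the box's back wall (x 61 to 67, y -30 to 30, z 35 to 43 mm in the box's frame); axes as the box. The cover's rear tongue sits 6 mm deep in it; with the front edge up 10 mm or more, draw the cover out 10 to 14 mm toward the button side, then lift.
- cover: Grey cover, loose, about 0.15 kg, latched on the box at the start, axes as the box. Origin in the middle, level with the undersides of its four short feet, 20 mm above the box's origin when closed. Plate x -65 to 60, y -42 to 42, z 17 to 21 mm, rear tongue to x = 67. On its feet it stands level. Unlatched, its hooks rest on the ledges: front edge 10 mm up, about 5 degrees.
- rib (a point): Top centre of the grip rib on the cover, 47 mm above the cover's origin: 44 mm long (x), 14 mm thick (y), 26 mm high. Pinch it across y from above.
- snap_tab: Sprung snap tab under the cover's front edge, slides along x, carries the black button. Origin at the tips of its hooks, underside, midway (closed: x -60.5, z 27 mm in the box's frame); hooks 4 mm high. Pushed in +x it moves from 2.5 N, then 2 N per mm: hooks clear at 3.5 mm (9.5 N), hard stop at 5.5 mm (13.5 N). Keep 11 to 14 N; over 25 N it breaks.
- button (a point): Nominal middle of the black button's front face, about 12 mm proud of the box's front wall. The true face lies up to 3.5 mm farther out or in (x), different each time and not reported: feel for it. Button 20 mm wide (y), 15 high. A fingertip pressing it carries the cover's edge up by friction; 14 mm up, the hooks are above the ledges and spring over them when let go.
- cork_mat: Cork mat lying on the bench, 160 x 160 x 4 mm, fixed; origin under its middle, top 4 mm above it. (The larger soft mat with a picture is not meant.)
- mouse: Black computer mouse, 102 x 62 x 28 mm, bystander.
- hex_key: Black hex key lying flat, 35 x 104 x 7 mm, bystander.
- spare_nut: Steel nut, 27 mm wide, 13 mm high, bystander.
- sample_tin: Aluminium tin, 63 mm across, 36 mm high, bystander.
- brass_weight: Brass knob weight, 28 mm across, 34 mm high, bystander.

How it is judged:
By the outcome, as a careful person would: the job done as asked, in the order asked, and still so for the second after the job is handed in, with the robot touching nothing.
It also fails if it takes over 72 s, if anything falls off the work surface, if the arm or the gripper's body presses on something with over 40 N, if the wrist force passes 120 N, or if a joint passes its speed limit or range.

## Robot

A 7-joint arm with a two-finger parallel gripper is mounted at the origin on a cart in front of the work surface, level with it; the furniture and walls round the work are solid. World frame = base frame: x ahead of the robot, y to its left, z up, the work surface at z = 0. Lengths are in m, angles in rad, forces in N, time in s.
With the tool pointing down it reaches from about 0.4 to 0.9 m from the base axis. Payload 5.6 kg.
Tool frame: the origin (TCP) lies at the very end of the fingers, on their centre line; the grasp point (between the pads) lies 19 mm behind it; z points along the fingers, y is the line along which they close (so a half turn about z gives the same grasp; the last joint's range is limited). The gripper opens to 92 mm and grips with 3 to 60 N. Pads are 20 mm wide; open, the fingers measure 128 mm over their backs; the gripper's body (75 mm by 189 mm) begins 69 mm behind the grasp point.
Start: joints at [1.239, 0.468, -0.012, 1.603, 0.006, 1.071, -0.056], TCP at [0.185, -0.623, 0.215] pointing down, gripper open.
Joint ranges: [-2.53, 2.53], [-0.31, 2.02], [-1.57, 1.55], [0.28, 2.44], [-1.29, 4.43], [0.15, 1.84], [-2.92, 2.92]. Speed limits (rad/s): [2.57, 2.57, 3.14, 3.14, 3.14, 3.14, 3.14].

## Interface

Orientations are given as [roll, pitch, yaw] about the fixed x, y, z axes, in that order (R = Rz(yaw) Ry(pitch) Rx(roll)).
In Python, from workcell import env gives the robot as it stands.
- The arm moves only by the shell command python3 -m jog 'ROWS' [FORCE]. ROWS is JSON, a list that holds one entry, the list of rows, each a list of 7 numbers: the shift along the tool's x, y, z in mm, then the turn, a rotation vector about the tool's x, y, z in degrees, then the closure, from 0 (fully open) to 1 (shut). In form: [[[tx, ty, tz, wx, wy, wz, claw], ...]]. A call has 1 to 20 rows; each row is the pose to reach, as a shift and turn from the pose commanded when the call began, along the tool's axes at that moment; what a row does not reach only later rows make up. A row lasts 1/12 s, in which the tool goes at most 41.7 mm and 7.16 degrees, less where a joint would pass 70% of its speed; a pose out of reach is approached as far as the arm can. A call with a gripper value outside its range is refused whole. The fingers move at their own pace and stop on an object; FORCE is the grip in N (left out, the last holds). Time passes only in rows, so rows that repeat a pose let the fingers close. It gives the time, the measured TCP pose, the force, the opening and the grip force at its end, in the units of the state.
- env.get_state(): the state, without advancing time (a new reading comes with each control period).
- env.snapshot(name): name is "side" or "top" or "wrist"; returns the picture (384x512x3 uint8, red, green, blue); there is no depth.
- env.camera_model(name): a dict with "fx", "fy", "cx", "cy" (pixels), "T" (4x4, takes a point from camera to world coordinates). Camera axes: x right, y up, looking along -z (the intrinsics and any distortion apply to the point x, -y, -z); pixel columns grow to the right and rows downward; lengths in m; the calibration is good to about 2 mm. The wrist camera is an equidistant fisheye: a pixel r from the principal point sees the ray r / f radians off the axis. A picture is of the moment at which its call begins: read the wrist's pose just before it. camera_model takes no time and is no camera call; for the wrist camera it gives the pose at the moment of the call.
- env.hand_in(): hands the job in; it is judged then, once.
Trained networks look in the newest picture that a camera, given by its name, has taken for a name from the list of things; names that differ only in an ending like _2 or _b are one class to them, and where a whole thing is asked for, a point or a joint stands for the part that bears it (a point fixed in the world has none). Each returns a list of dicts, best first, with "p" (0 to 1); they miss things now and then, are a little off and sometimes report something else, mostly with a low value. They report only what shows in the picture. A call takes as long as a camera call.
- env.silhouettes(camera, target): "mask" (384x512 bool, what is visible of it) and "extent" ([left, top, right, bottom] in pixels, round what is visible of it).
The state is a dict: "time": time; "joint_pos": joint angles; "dq": joint speeds; "joint_torque": joint torques, N m; "eef_pos": TCP position; "tool_rot": TCP orientation; "contact_force": force on the tool from outside, world axes, zero at the start; "wrist_torque": the same for the moment, N m; "grip_width": opening from 0.0 (shut) to 1.0 (fully open); "grip_force": force on a finger pad.
Only numpy, scipy, OpenCV 4.12 (cv2) and the standard library are available. Lean on these libraries where they do the work, as an engineer would, in place of code of your own. Each camera call takes 0.05 s, during which the arm holds its last target. There are 200 camera calls.

## Working session

There is one attempt and no reset: what is moved stays moved. The work goes in short steps, Python scripts to look and compute and a shell command to move; the robot and the scene stay as the last step left them, time stands still between calls to the robot, and variables do not carry over. Pictures are saved under pics/ and viewed, at most 11 in all, crops included, and the job is handed in when it is done.

```bash
mkdir -p pics; ls; cat > h.py <<'E'
import numpy as np, cv2
from workcell import env
from scipy.spatial.transform import Rotation as R
def snap(n,f=None):
    im=env.snapshot(n)
    if f: cv2.imwrite('pics/'+f,im[:,:,::-1])
    return im
def ray(n,u,v):
    m=env.camera_model(n);T=np.array(m['T'])
    x=(u-m['cx'])/m['fx'];y=(v-m['cy'])/m['fy']
    if n=='wrist':
        r=np.hypot(x,y);s=np.sin(r)/r if r>1e-9 else 1
        d=np.array([x*s,-y*s,-np.cos(r)])
    else: d=np.array([x,-y,-1.])
    return T[:3,3],T[:3,:3]@d
def hit(n,u,v,z):
    o,d=ray(n,u,v);return o+d*(z-o[2])/d[2]
def proj(n,p):
    m=env.camera_model(n);T=np.array(m['T']);c=T[:3,:3].T@(np.array(p)-T[:3,3]);x,y,z=c[0],-c[1],-c[2]
    if n=='wrist':
        r=np.hypot(x,y);t=np.arctan2(r,z);x,y=x/r*t,y/r*t
    else: x,y=x/z,y/z
    return np.array([m['cx']+m['fx']*x,m['cy']+m['fy']*y])
E
python3 - <<'E'
from h import *
s=env.get_state();print(s)
ims={}
for n in('top','side'):
    m=env.camera_model(n);print(n,{k:(np.round(v,3).tolist()) for k,v in m.items()})
    ims[n]=snap(n,n+'0.png')
    for t in('battery_box','cover','button','cork_mat','snap_tab'):
        for r in env.silhouettes(n,t)[:2]:
            k=r['mask'];ys,xs=np.nonzero(k)
            rect=cv2.minAreaRect(np.c_[xs,ys].astype(np.float32))
            print(n,t,round(r['p'],2),np.round(r['extent']),k.sum(),np.round(cv2.boxPoints(rect)).tolist())
E
```

```text
pics
{'time': 0.0, 'joint_pos': array([ 1.23900418,  0.46835662, -0.01158838,  1.60361207,  0.00602761,
        1.0714022 , -0.05627312]), 'dq': array([-1.11910362e-03,  3.37673328e-04, -4.32252208e-04, -4.37145030e-04,
       -9.31086471e-04, -6.02406276e-04,  4.49802398e-05]), 'joint_torque': array([-9.81160483e-04, -5.20565343e+01, -1.27392818e-02, -2.43746084e+01,
       -5.65753493e-02,  1.73201569e-02,  1.88865465e-04]), 'eef_pos': array([ 0.18486809, -0.62255276,  0.21365847]), 'tool_rot': array([-3.13985483e+00,  1.53272611e-04,  2.88755480e-01]), 'contact_force': array([ 0.29289409, -0.5955329 ,  0.12600389]), 'wrist_torque': array([ 0.01675587, -0.02712399,  0.09882765]), 'grip_force': 0.0, 'grip_width': 0.9996121967824528}
top {'fx': 389.977, 'fy': 389.977, 'cx': 255.292, 'cy': 190.658, 'T': [[-0.015, 0.986, -0.168, 0.404], [-1.0, -0.017, -0.012, 0.109], [-0.014, 0.168, 0.986, 0.984], [0.0, 0.0, 0.0, 1.0]]}
top battery_box 0.83 [321. 165. 364. 223.] 172 [[321.0, 175.0], [358.0, 162.0], [376.0, 212.0], [338.0, 225.0]]
top cover 0.84 [326. 169. 372. 227.] 1812 [[323.0, 177.0
[... 520 characters left out ...]
 4119 [[157.0, 276.0], [162.0, 212.0], [227.0, 217.0], [222.0, 281.0]]
side {'fx': 424.974, 'fy': 424.974, 'cx': 258.815, 'cy': 194.379, 'T': [[-0.947, 0.187, -0.262, 0.279], [-0.321, -0.487, 0.812, 0.975], [0.024, 0.853, 0.521, 0.616], [0.0, 0.0, 0.0, 1.0]]}
side battery_box 0.58 [263. 157. 306. 184.] 488 [[260.0, 181.0], [262.0, 157.0], [308.0, 161.0], [306.0, 186.0]]
side cover 0.86 [266. 154. 308. 176.] 686 [[263.0, 156.0], [309.0, 156.0], [309.0, 173.0], [263.0, 173.0]]
side cork_mat 0.69 [238. 237. 334. 304.] 3660 [[238.0, 279.0], [254.0, 229.0], [331.0, 255.0], [314.0, 304.0]]
side cork_mat 0.66 [263. 164. 306. 185.] 490 [[258.0, 180.0], [261.0, 165.0], [307.0, 174.0], [304.0, 189.0]]
```

View pics/top0.png

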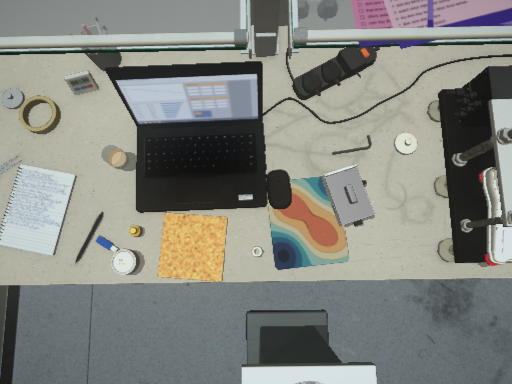

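```bash
python3 - <<'E'
from h import *
print('cork',[np.round(hit('top',u,v,.004),3).tolist() for u,v in [(156,278),(160,212),(227,216),(222,283)]])
print('cover',[np.round(hit('top',u,v,.041),3).tolist() for u,v in [(323,177),(355,165),(376,218),(344,230)]])
print('button',hit('top',357.5,222,.03))
E
```

```text
cork [[0.357, 0.368, 0.004], [0.521, 0.362, 0.004], [0.508, 0.193, 0.004], [0.343, 0.205, 0.004]]
cover [[0.596, -0.047, 0.041], [0.625, -0.128, 0.041], [0.493, -0.17, 0.041], [0.465, -0.092, 0.041]]
button [ 0.48500565 -0.12815516  0.03      ]
```

Top view: the box with its cover and rib sits at about (350,195), with the button end at the bottom (357,222). The cork mat is at (193,246), the patterned soft mat at (308,222), and a tall black rack at columns over 440, which I must skirt. Box centre is about (0.545,-0.11) and box yaw about 18.5°.

```bash
python3 -m jog '[[[85,-118,-40,0,0,0,1],[169,-235,-40,0,0,0,1],[169,-235,-40,0,0,0,1],[169,-235,-40,0,0,0,1],[169,-235,-40,0,0,0,1],[169,-235,-40,0,0,0,1],[169,-235,-40,0,0,0,1],[169,-235,-40,0,0,0,1],[370,-384,-40,0,0,-2,1],[370,-384,-40,0,0,-2,1],[370,-384,-40,0,0,-2,1],[370,-384,-40,0,0,-2,1],[370,-384,-40,0,0,-2,1],[370,-384,-40,0,0,-2,1],[370,-384,-40,0,0,-2,1],[370,-384,-40,0,0,-2,1],[370,-384,-40,0,0,-2,1],[370,-384,-40,0,0,-2,1]]]'
python3 - <<'E'
from h import *
m=env.camera_model('wrist');print({k:np.round(v,3).tolist() for k,v in m.items()})
snap('wrist','w1.png')
for t in('battery_box','cover','button','snap_tab'):
    for r in env.silhouettes('wrist',t)[:2]:
        k=r['mask'];ys,xs=np.nonzero(k)
        print(t,round(r['p'],2),np.round(r['extent']),k.sum(),np.round(cv2.boxPoints(cv2.minAreaRect(np.c_[xs,ys].astype(np.float32)))).tolist())
E
```

```text
time: 2.1
eef_pos: [0.4296, -0.1511, 0.2544]
tool_rot: [3.141, 0.001, 0.321]
contact_force: [-0.0, -0.1, 0.1]
grip_width: 0.005
grip_force: 0.0
{'fx': 297.319, 'fy': 297.319, 'cx': 258.858, 'cy': 187.493, 'T': [[0.317, 0.908, 0.275, 0.508], [-0.949, 0.303, 0.092, -0.127], [0.001, -0.29, 0.957, 0.425], [0.0, 0.0, 0.0, 1.0]]}
battery_box 0.88 [225.  11. 301.  55.] 448 [[225.0, 17.0], [243.0, -14.0], [316.0, 29.0], [298.0, 60.0]]
battery_box 0.56 [222.  14. 291. 122.] 6408 [[224.0, 120.0], [226.0, 17.0], [292.0, 18.0], [290.0, 122.0]]
cover 0.75 [225.  14. 293. 122.] 6462 [[224.0, 122.0], [225.0, 17.0], [292.0, 18.0], [291.0, 122.0]]
button 0.69 [251. 116. 262. 125.] 117 [[250.0, 114.0], [264.0, 114.0], [264.0, 121.0], [250.0, 121.0]]
snap_tab 0.42 [251. 113. 266. 122.] 109 [[250.0, 114.0], [264.0, 114.0], [264.0, 121.0], [250.0, 121.0]]
```

View pics/w1.png

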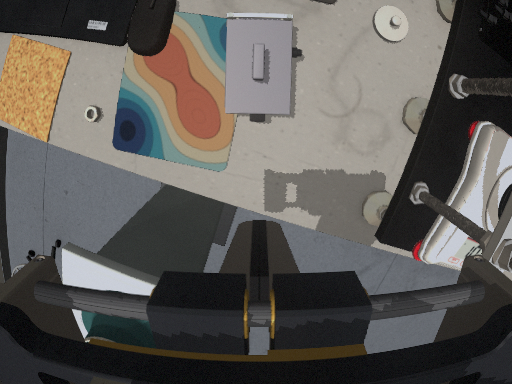

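Wrist view: cover plate corners at about (226,113), (292,115), (292,18), (227,18). The rib is at (258,62) and the black button at (257,118). A small dark part shows at (296,53) beside the box.

```bash
python3 - <<'E'
from h import *
from scipy.optimize import least_squares
import sys
k=[r for r in env.silhouettes('wrist','cover')][0]['mask'].astype(np.uint8)
c=max(cv2.findContours(k,0,2)[0],key=cv2.contourArea)
ap=cv2.approxPolyDP(c,6,True)[:,0];print(ap.tolist())
top=[(226,113.5),(292,115)]
def px(p,q):return np.array([p[0]+np.cos(p[2])*q[0]-np.sin(p[2])*q[1],p[1]+np.sin(p[2])*q[0]+np.cos(p[2])*q[1],q[2]])
obs=[((226,113.5),(-.065,.042,.041)),((292,115),(-.065,-.042,.041)),((292,19),(.06,-.042,.041)),((227,19),(.06,.042,.041)),((258,62),(0,0,.067))]
f=lambda p:np.concatenate([proj('wrist',px(p,q))-np.array(u) for u,q in obs])
s=least_squares(f,[.545,-.11,.32]);print(s.x,s.fun.round(1))
p=s.x
print('button',px(p,(-.077,0,.034)),proj('wrist',px(p,(-.077,0,.034))))
for u,q in obs: print(np.round(hit('wrist',*u,q[2]),4))
cv2.imwrite('pics/w1c.png',cv2.resize(cv2.imread('pics/w1.png')[0:135,210:310],None,fx=4.4,fy=4.4,interpolation=2))
E
```

```text
[[228, 19], [225, 111], [254, 122], [288, 114], [290, 22]]
[ 0.55393867 -0.11123698  0.31633933] [-0.   0.3 -0.7 -0.8  0.2  1.  -0.6  0.5  1.  -1. ]
button [ 0.48075937 -0.13519088  0.034     ] [258.58059469 122.57941239]
[ 0.4795 -0.0914  0.041 ]
[ 0.5046 -0.1726  0.041 ]
[ 0.6253 -0.1318  0.041 ]
[ 0.5988 -0.0531  0.041 ]
[ 0.5524 -0.1105  0.067 ]
```

View pics/w1c.png

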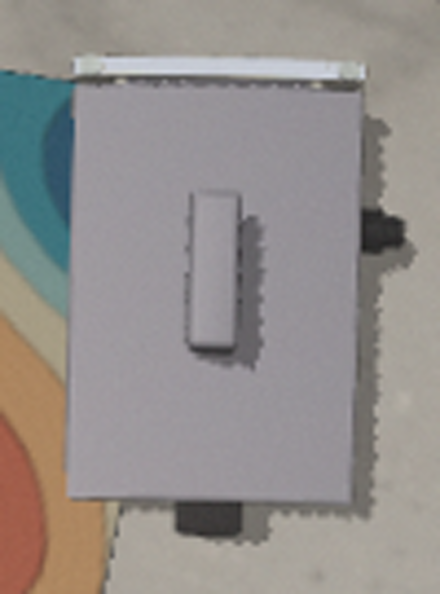

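Crop: plate, rib and button line up on one axis, about 0.5° clockwise of the tool. This gives box (0.554,-0.111), yaw about 0.31. I'll descend in front of the button.

```bash
python3 -m jog '[[[32,0,40,0,0,0.6,1],[32,0,80,0,0,0.6,1],[32,0,120,0,0,0.6,1],[32,0,160,0,0,0.6,1],[32,0,195,0,0,0.6,1],[32,0,220,0,0,0.6,1],[32,0,234,0,0,0.6,1],[32,0,234,0,0,0.6,1],[32,0,234,0,0,0.6,1],[32,0,234,0,0,0.6,1]]]'
python3 - <<'E'
from h import *
print(env.get_state()['contact_force'])
snap('wrist','w2.png')
E
```

```text
time: 3.23
eef_pos: [0.4617, -0.1397, 0.0215]
tool_rot: [3.141, -0.001, 0.313]
contact_force: [0.4, -0.8, 1.0]
grip_width: 0.007
grip_force: 0.0
[ 0.40873868 -0.77439332  1.01170063]
```

View pics/w2.png

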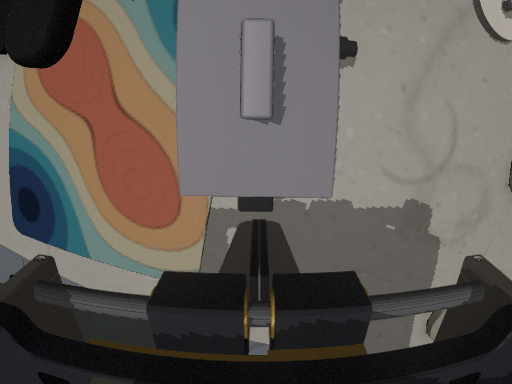

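Wrist view: the button spans columns 238–273 just below the cover edge (row 205). The fingertip is at (259,220), directly in front and about 1.5 mm right. I'll feel for the face.

```bash
python3 -m jog '[[[2,-1.5,0,0,0,0,1],[4,-1.5,0,0,0,0,1],[5,-1.5,0,0,0,0,1],[5.5,-1.5,0,0,0,0,1],[6,-1.5,0,0,0,0,1],[6,-1.5,0,0,0,0,1]]]'; python3 -m jog '[[[0.5,0,0,0,0,0,1],[1,0,0,0,0,0,1],[1.5,0,0,0,0,0,1],[1.5,0,0,0,0,0,1]]]'
```

```text
time: 3.78
eef_pos: [0.4662, -0.1362, 0.0207]
tool_rot: [3.141, -0.0, 0.313]
contact_force: [-1.0, 1.0, 1.1]
grip_width: 0.006
grip_force: 0.0
time: 4.12
eef_pos: [0.4675, -0.1357, 0.0205]
tool_rot: [-3.142, -0.0, 0.313]
contact_force: [-0.1, 0.8, 0.7]
grip_width: 0.004
grip_force: 0.0
```

```bash
python3 -m jog '[[[0.5,0,0,0,0,0,1],[1,0,0,0,0,0,1],[1.5,0,0,0,0,0,1],[1.5,0,0,0,0,0,1]]]'
```

```text
time: 4.45
eef_pos: [0.469, -0.1352, 0.0206]
tool_rot: [3.142, -0.0, 0.313]
contact_force: [-0.7, -0.7, -0.0]
grip_width: 0.005
grip_force: 0.0
```

```bash
python3 -m jog '[[[0.5,0,0,0,0,0,1],[1,0,0,0,0,0,1],[1.5,0,0,0,0,0,1],[1.5,0,0,0,0,0,1]]]'; python3 - <<'E'
from h import *
print(np.round(env.get_state()['contact_force'],1))
E
```

```text
time: 4.78
eef_pos: [0.4704, -0.1347, 0.0206]
tool_rot: [3.142, -0.0, 0.313]
contact_force: [0.5, -0.2, -0.5]
grip_width: 0.005
grip_force: 0.0
[ 0.5 -0.2 -0.5]
```

```bash
python3 -m jog '[[[0.5,0,0,0,0,0,1],[1,0,0,0,0,0,1],[1.5,0,0,0,0,0,1],[1.5,0,0,0,0,0,1]]]'
```

```text
time: 5.12
eef_pos: [0.4713, -0.1345, 0.0205]
tool_rot: [-3.141, 0.001, 0.313]
contact_force: [-1.7, -0.5, 1.6]
grip_width: 0.0
grip_force: 0.8
```

```bash
python3 -m jog '[[[0.5,0,0,0,0,0,1],[1,0,0,0,0,0,1],[1.5,0,0,0,0,0,1],[1.5,0,0,0,0,0,1]]]'
```

```text
time: 5.45
eef_pos: [0.4725, -0.1341, 0.0205]
tool_rot: [-3.141, 0.001, 0.313]
contact_force: [-2.9, -1.6, 2.2]
grip_width: 0.005
grip_force: 1.7
```

```bash
python3 -m jog '[[[0.5,0,0,0,0,0,1],[1,0,0,0,0,0,1],[1.5,0,0,0,0,0,1],[1.5,0,0,0,0,0,1]]]'
```

```text
time: 5.78
eef_pos: [0.4736, -0.1338, 0.0204]
tool_rot: [-3.141, 0.002, 0.313]
contact_force: [-5.3, -2.8, 4.6]
grip_width: 0.003
grip_force: 2.8
```

```bash
python3 -m jog '[[[0.5,0,0,0,0,0,1],[1,0,0,0,0,0,1],[1.5,0,0,0,0,0,1],[1.5,0,0,0,0,0,1]]]'
```

```text
time: 6.12
eef_pos: [0.4744, -0.1335, 0.0204]
tool_rot: [-3.141, 0.003, 0.313]
contact_force: [-6.8, -2.6, 5.2]
grip_width: 0.003
grip_force: 3.6
```

```bash
python3 -m jog '[[[0.5,0,0,0,0,0,1],[1,0,-0.3,0,0,0,1],[1.5,0,-0.5,0,0,0,1],[2,0,-0.5,0,0,0,1],[2,0,-0.5,0,0,0,1]]]'
```

```text
time: 6.53
eef_pos: [0.4751, -0.1332, 0.0205]
tool_rot: [-3.141, 0.006, 0.312]
contact_force: [-7.6, -3.2, 4.1]
grip_width: 0.009
grip_force: 4.4
```

```bash
python3 -m jog '[[[0.5,0,0,0,0,0,1],[1,0,0,0,0,0,1],[1,0,0,0,0,0,1]]]'
```

```text
time: 6.78
eef_pos: [0.4756, -0.1331, 0.0205]
tool_rot: [-3.141, 0.007, 0.312]
contact_force: [-9.3, -3.0, 5.9]
grip_width: 0.002
grip_force: 4.9
```

```bash
python3 -m jog '[[[0.5,0,0,0,0,0,1],[1,0,0,0,0,0,1],[1.5,0,0,0,0,0,1],[1.5,0,0,0,0,0,1],[1.5,0,0,0,0,0,1]]]'; python3 - <<'E'
from h import *
s=env.get_state();print(np.round(s['contact_force'],1),np.round(s['wrist_torque'],2))
E
```

```text
time: 7.2
eef_pos: [0.4763, -0.1328, 0.0204]
tool_rot: [-3.14, 0.008, 0.312]
contact_force: [-11.8, -3.9, 6.7]
grip_width: 0.006
grip_force: 5.6
[-11.8  -3.9   6.7] [-0.85  2.36  0.03]
```

```bash
python3 -m jog '[[[0,0,-0.7,0,0,0,1],[0,0,-1.4,0,0,0,1],[0,0,-2,0,0,0,1],[0,0,-2,0,0,0,1]]]'
```

```text
time: 7.53
eef_pos: [0.4756, -0.1329, 0.0216]
tool_rot: [-3.14, 0.009, 0.312]
contact_force: [-9.1, -4.8, -2.3]
grip_width: 0.005
grip_force: 5.0
```

```bash
python3 -m jog '[[[0,0,-0.7,0,0,0,1],[0,0,-1.4,0,0,0,1],[0,0,-2,0,0,0,1],[0,0,-2,0,0,0,1]]]'
```

```text
time: 7.87
eef_pos: [0.4755, -0.1329, 0.0235]
tool_rot: [-3.14, 0.009, 0.312]
contact_force: [-9.5, -3.1, -1.5]
grip_width: 0.005
grip_force: 5.0
```

```bash
python3 -m jog '[[[0.7,0,0,0,0,0,1],[1.4,0,0,0,0,0,1],[2,0,0,0,0,0,1],[2,0,-0.2,0,0,0,1],[2,0,-0.4,0,0,0,1]]]'
```

```text
time: 8.28
eef_pos: [0.4764, -0.1326, 0.0236]
tool_rot: [-3.139, 0.011, 0.311]
contact_force: [-11.2, -5.5, -1.3]
grip_width: 0.003
grip_force: 5.9
```

```bash
python3 -m jog '[[[0,0,-0.7,0,0,0,1],[0,0,-1.4,0,0,0,1],[0,0,-2,0,0,0,1],[0,0,-2,0,0,0,1]]]'
```

```text
time: 8.62
eef_pos: [0.4763, -0.1325, 0.0256]
tool_rot: [-3.139, 0.011, 0.311]
contact_force: [-11.5, -5.0, -1.4]
grip_width: 0.004
grip_force: 5.9
```

```bash
python3 -m jog '[[[0,0,-0.8,0,0,0,1],[0,0,-1.6,0,0,0,1],[0,0,-2.4,0,0,0,1],[0,0,-3.2,0,0,0,1],[0,0,-4,0,0,0,1],[0,0,-4,0,0,0,1]]]'; python3 - <<'E'
from h import *
snap('wrist','w3.png')
E
```

```text
time: 9.12
eef_pos: [0.4762, -0.1326, 0.0296]
tool_rot: [-3.139, 0.012, 0.311]
contact_force: [-10.4, -4.4, -1.4]
grip_width: 0.007
grip_force: 6.1
```

View pics/w3.png

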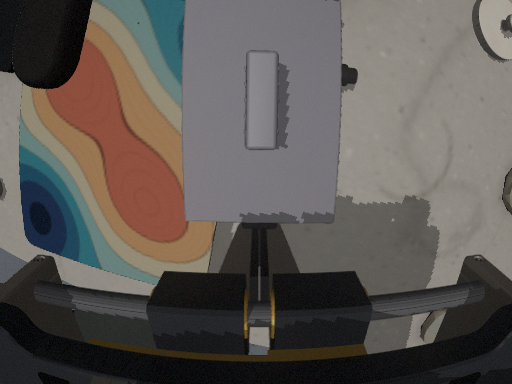

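The finger is centred on the button under the cover's edge and the cover appears to be rising with it. I'll continue lifting.

```bash
python3 -m jog '[[[0.2,0,-0.8,0,0,0,1],[0.4,0,-1.6,0,0,0,1],[0.5,0,-2.4,0,0,0,1],[0.5,0,-3.2,0,0,0,1],[0.5,0,-4,0,0,0,1],[0.5,0,-4,0,0,0,1]]]'
```

```text
time: 9.67
eef_pos: [0.4763, -0.1325, 0.0335]
tool_rot: [-3.139, 0.012, 0.311]
contact_force: [-11.5, -5.5, -1.7]
grip_width: 0.007
grip_force: 6.4
```

```bash
python3 -m jog '[[[0,0,-0.8,0,0,0,1],[0,0,-1.6,0,0,0,1],[0,0,-2.4,0,0,0,1],[0,0,-3.2,0,0,0,1],[0,0,-4,0,0,0,1],[0,0,-5,0,0,0,1],[0,0,-5,0,0,0,1]]]'; python3 - <<'E'
from h import *
im=snap('side')
cv2.imwrite('pics/s1.png',cv2.resize(im[120:220,210:340,::-1],None,fx=5,fy=5,interpolation=2))
E
```

```text
time: 10.25
eef_pos: [0.4764, -0.1324, 0.0386]
tool_rot: [-3.139, 0.012, 0.311]
contact_force: [-12.0, -4.8, -0.1]
grip_width: 0.002
grip_force: 6.4
```

View pics/s1.png

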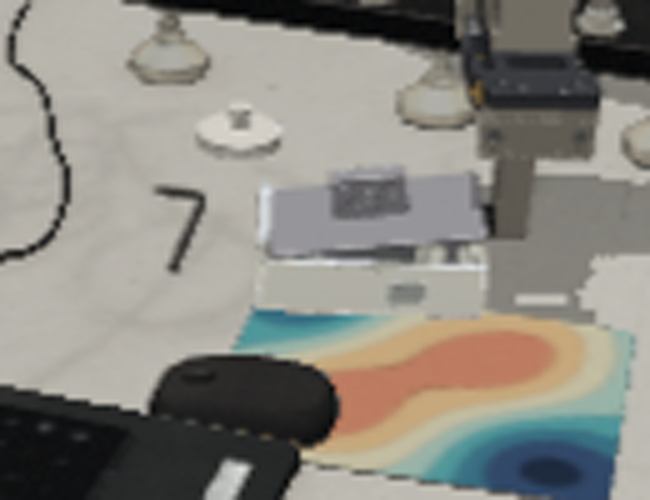

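Side view: the cover's front edge is clearly tilted up, about 15 mm by the image (dark gap at (430,250)). One more mm of lift, then let the hooks spring over.

```bash
python3 -m jog '[[[0,0,-0.8,0,0,0,1],[0,0,-1.5,0,0,0,1],[0,0,-1.5,0,0,0,1],[-2,0,-1.5,0,0,0,1],[-4,0,-1.5,0,0,0,1],[-6,0,-1.5,0,0,0,1],[-9,0,-1.5,0,0,0,1],[-13,0,-1.5,0,0,0,1],[-20,0,-1.5,0,0,0,1],[-30,0,-1.5,0,0,0,1],[-30,0,-1.5,0,0,0,1]]]'; python3 - <<'E'
from h import *
im=snap('side')
cv2.imwrite('pics/s2.png',cv2.resize(im[120:220,210:340,::-1],None,fx=5,fy=5,interpolation=2))
E
```

```text
time: 11.22
eef_pos: [0.4527, -0.1405, 0.042]
tool_rot: [3.142, 0.0, 0.312]
contact_force: [0.6, 0.1, -1.0]
grip_width: 0.002
grip_force: 0.0
```

View pics/s2.png

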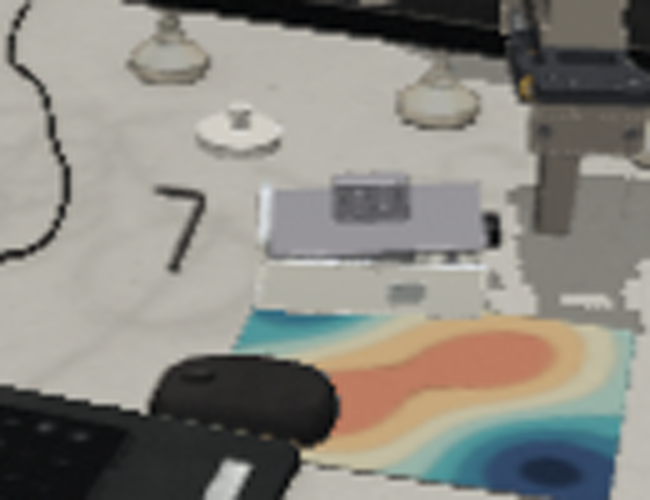

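Side view: the cover rests stably on its hooks with the front edge about 10 mm up (gap at (440,255)), and the finger is clear. Next I move above the rib, open, and tilt to match the cover.

```bash
python3 -m jog '[[[0,0,-40,0,0,0,1],[0,0,-80,0,0,0,0.6],[0,0,-100,0,0,0,0],[35,2,-100,0,-2,0,0],[70,2,-100,0,-4.6,0,0],[106,2,-100,0,-4.6,0,0],[106,2,-100,0,-4.6,0,0],[106,2,-100,0,-4.6,0,0],[106,2,-100,0,-4.6,0,0]]]'; python3 - <<'E'
from h import *
snap('wrist','w4.png')
for t in('rib','cover'):
    for r in env.silhouettes('wrist',t)[:2]:print(t,r['p'],np.round(r['extent']))
E
```

```text
time: 12.02
eef_pos: [0.555, -0.1092, 0.1415]
tool_rot: [-3.141, 0.081, 0.314]
contact_force: [-0.7, 0.4, -0.2]
grip_width: 0.563
grip_force: 0.0
rib 0.62 [214. 110. 306. 255.]
rib 0.25 [ 84.  61. 147. 154.]
cover 0.61 [214. 114. 307. 252.]
```

View pics/w4.png

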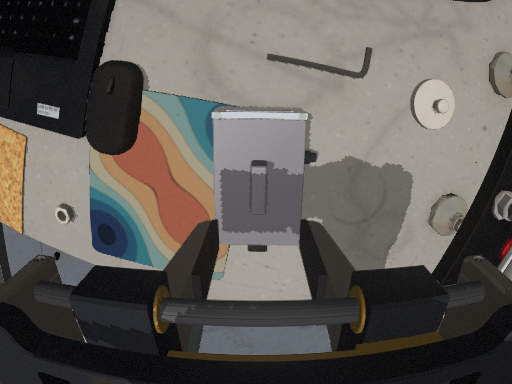

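Wrist view: the rib is centred between the open fingers at (259,187), with the cover straight and the fingers spanning columns 210–310. I'll descend and pinch.

```bash
python3 -m jog '[[[2.8,0,35,0,0,0,0],[5,0,62,0,0,0,0],[6,0,75,0,0,0,0],[6.5,0,82,0,0,0,0],[7,0,86,0,0,0,0],[7,0,88,0,0,0,0],[7,0,89,0,0,0,0],[7,0,89,0,0,0,0]]]' 25; python3 - <<'E'
from h import *
print(env.get_state()['contact_force'])
E
```

```text
time: 12.83
eef_pos: [0.5561, -0.1095, 0.0536]
tool_rot: [3.141, 0.079, 0.313]
contact_force: [0.5, -0.6, -0.3]
grip_width: 1.0
grip_force: 0.0
[ 0.51723942 -0.58234808 -0.27940027]
```

```bash
python3 -m jog '[[[0,0,0,0,0,0,0.4],[0,0,0,0,0,0,0.6],[0,0,0,0,0,0,0.7],[0,0,0,0,0,0,0.78],[0,0,0,0,0,0,0.82],[0,0,0,0,0,0,0.86],[0,0,0,0,0,0,1],[0,0,0,0,0,0,1],[0,0,0,0,0,0,1],[0,0,0,0,0,0,1]]]' 25
```

```text
time: 13.67
eef_pos: [0.5554, -0.1093, 0.0527]
tool_rot: [-3.142, 0.08, 0.313]
contact_force: [0.5, -0.7, 0.0]
grip_width: 0.298
grip_force: 0.0
```

```bash
python3 -m jog '[[[0,0,0,0,0,0,1],[0,0,0,0,0,0,1],[0,0,0,0,0,0,1],[0,0,0,0,0,0,1],[0,0,0,0,0,0,1],[0,0,0,0,0,0,1]]]' 25
```

```text
time: 14.17
eef_pos: [0.5553, -0.1092, 0.0527]
tool_rot: [-3.141, 0.081, 0.313]
contact_force: [-0.3, 0.5, -0.4]
grip_width: 0.147
grip_force: 25.0
```

Pinched: the opening is 13.5 mm, which matches the rib. Now a slight extra front lift, then draw toward the button side.

```bash
python3 -m jog '[[[0,0,-0.8,0,-0.5,0,1],[0,0,-1.5,0,-1,0,1],[-2,0,-1.3,0,-1,0,1],[-4,0,-1.2,0,-1,0,1],[-6,0,-1,0,-1,0,1],[-6,0,-1,0,-1,0,1]]]' 25
```

```text
time: 14.67
eef_pos: [0.5493, -0.111, 0.0541]
tool_rot: [-3.141, 0.098, 0.313]
contact_force: [0.3, 1.9, -1.6]
grip_width: 0.147
grip_force: 25.0
```

```bash
python3 -m jog '[[[-2,0,0.2,0,0,0,1],[-4,0,0.3,0,0,0,1],[-6,0,0.5,0,0,0,1],[-7,0,0.6,0,0,0,1],[-7,0,0.6,0,0,0,1],[-7,0,0.6,0,0,0,1]]]' 25
```

```text
time: 15.17
eef_pos: [0.5444, -0.1129, 0.0547]
tool_rot: [3.141, 0.095, 0.313]
contact_force: [4.2, 3.0, -1.6]
grip_width: 0.15
grip_force: 25.0
```

```bash
python3 -m jog '[[[0.5,0,-1.5,0,0,0,1],[0.5,0,-3,0,0,0,1],[0.5,0,-5,0,0,0,1],[0.5,0,-5,0,0,0,1]]]' 25
```

```text
time: 15.5
eef_pos: [0.5439, -0.113, 0.0593]
tool_rot: [-3.141, 0.098, 0.313]
contact_force: [1.6, 3.4, -3.0]
grip_width: 0.153
grip_force: 25.0
```

```bash
python3 -m jog '[[[0.2,0,-2,0,0,0,1],[0.4,0,-4,0,0,0,1],[0.6,0,-7,0,0,0,1],[0.8,0,-10,0,0,0,1],[0.8,0,-10,0,0,0,1]]]' 25; python3 - <<'E'
from h import *
im=snap('side')
cv2.imwrite('pics/s3.png',cv2.resize(im[100:220,210:340,::-1],None,fx=4.5,fy=4.5,interpolation=2))
E
```

```text
time: 15.92
eef_pos: [0.5461, -0.1133, 0.0699]
tool_rot: [3.14, 0.097, 0.313]
contact_force: [-0.2, 0.6, -1.5]
grip_width: 0.149
grip_force: 25.0
```

View pics/s3.png

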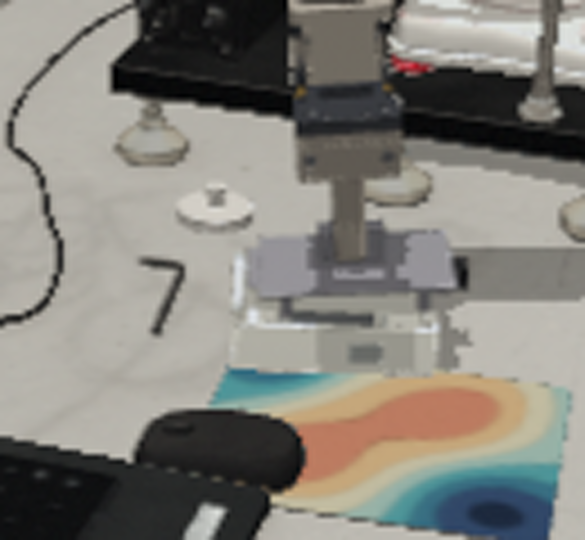

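Side view: the cover is free of the box, with feet and hooks above the walls and the load at 1.5 N, its own weight. Now lift and level.

```bash
python3 -m jog '[[[-3,0,-30,0,0,0,1],[-6.5,0,-65,0,2,0,1],[-9.7,0,-100,0,4,0,1],[-12.6,0,-129,0,5.6,0,1],[-12.6,0,-129,0,5.6,0,1],[-12.6,0,-129,0,5.6,0,1]]]' 25; python3 - <<'E'
from h import *
snap('top')
for r in env.silhouettes('top','cork_mat')[:1]:
    k=r['mask'].astype(np.uint8);c=max(cv2.findContours(k,0,2)[0],key=cv2.contourArea)
    ctr,sz,a=cv2.minAreaRect(c);print(r['p'],ctr,sz,a,hit('top',*ctr,.004),[np.round(hit('top',*q,.004),3).tolist() for q in cv2.boxPoints((ctr,sz,a))])
s=env.get_state();e=s['eef_pos'];y=s['tool_rot'][2];g=hit('top',*ctr,.004)-e
print('tx,ty',1e3*(np.cos(y)*g[0]+np.sin(y)*g[1]),1e3*(np.sin(y)*g[0]-np.cos(y)*g[1]),s['tool_rot'],e)
E
```

```text
time: 16.47
eef_pos: [0.5463, -0.1134, 0.2006]
tool_rot: [3.139, -0.002, 0.312]
contact_force: [-0.3, 0.3, -1.9]
grip_width: 0.15
grip_force: 25.0
0.97 (193.03587341308594, 246.48648071289062) (65.06656646728516, 66.26705169677734) 5.906141757965088 [0.43289008 0.27756835 0.004     ] [[0.362, 0.365, 0.004], [0.525, 0.352, 0.004], [0.505, 0.188, 0.004], [0.344, 0.205, 0.004]]
tx,ty 13.560557905012496 -405.843542722277 [-3.14118756e+00  2.08573286e-03  3.12864929e-01] [ 0.54490067 -0.11274754  0.19772124]
```

```bash
python3 -m jog '[[[2,-30,0,0,0,2,1],[3,-70,0,0,0,4,1],[4,-110,0,0,0,6,1],[5,-150,0,0,0,8,1],[6,-190,0,0,0,11,1],[8,-230,0,0,0,14,1],[9,-270,0,0,0,17,1],[10,-310,0,0,0,20,1],[12,-350,0,0,0,23,1],[13,-385,0,0,0,23.6,1],[13.5,-406,0,0,0,23.6,1],[13.5,-406,0,0,0,23.6,1],[13.5,-406,0,0,0,23.6,1],[13.5,-406,0,0,0,23.6,1]]]' 25; python3 - <<'E'
from h import *
snap('wrist','w5.png')
for r in env.silhouettes('wrist','cork_mat')[:1]:print(r['p'],np.round(r['extent']),r['mask'].sum())
for r in env.silhouettes('wrist','cover')[:1]:print(r['p'],np.round(r['extent']),r['mask'].sum())
y=-.1;c=np.array([.433,.279])
for a,b in((-80,-80),(-80,80),(80,80),(80,-80)):
    print(np.round(proj('wrist',[c[0]+1e-3*(np.cos(y)*a-np.sin(y)*b),c[1]+1e-3*(np.sin(y)*a+np.cos(y)*b),.004])))
E
```

```text
time: 17.73
eef_pos: [0.4333, 0.2766, 0.1972]
tool_rot: [3.139, 0.002, -0.099]
contact_force: [0.9, -0.6, -2.3]
grip_width: 0.148
grip_force: 25.0
0.97 [193. 101. 322. 138.] 3689
0.83 [190. 124. 331. 302.] 16115
[314. 226.]
[197. 226.]
[190. 105.]
[320. 105.]
```

View pics/w5.png

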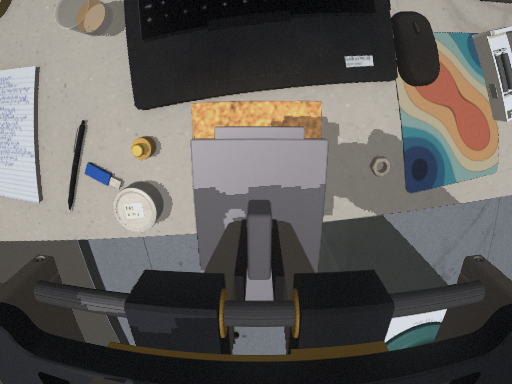

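Wrist view: the cover hangs level over the mat, whose back edge shows at columns 193–322, row 101. The cover is centred laterally and the mat sits about 2 mm farther ahead. I'll lower it.

```bash
python3 -m jog '[[[1,0,35,0,0,0,1],[2,0,70,0,0,0,1],[2,0,100,0,0,0,1],[2,0,125,0,0,0,1],[2,0,143,0,0,0,1],[2,0,153,0,0,0,1],[2,0,157,0,0,0,1],[2,0,157,0,0,0,1],[2,0,157,0,0,0,1]]]' 25; python3 -m jog '[[[0,0,1,0,0,0,1],[0,0,2,0,0,0,1],[0,0,3,0,0,0,1],[0,0,4,0,0,0,1],[0,0,4,0,0,0,1]]]' 25
```

```text
time: 18.63
eef_pos: [0.4364, 0.2779, 0.0425]
tool_rot: [-3.141, -0.001, -0.099]
contact_force: [0.3, 0.2, -0.8]
grip_width: 0.152
grip_force: 25.0
time: 19.05
eef_pos: [0.4356, 0.2777, 0.0378]
tool_rot: [3.142, -0.0, -0.099]
contact_force: [0.2, 0.1, -1.3]
grip_width: 0.151
grip_force: 25.0
```

```bash
python3 -m jog '[[[0,0,0.7,0,0,0,1],[0,0,1.4,0,0,0,1],[0,0,2,0,0,0,1],[0,0,3,0,0,0,1],[0,0,3,0,0,0,1]]]' 25
```

```text
time: 19.47
eef_pos: [0.4354, 0.2777, 0.0344]
tool_rot: [3.141, 0.0, -0.099]
contact_force: [0.8, 0.0, -2.2]
grip_width: 0.152
grip_force: 25.0
```

```bash
python3 -m jog '[[[0,0,0.5,0,0,0,1],[0,0,1,0,0,0,1],[0,0,1.5,0,0,0,1],[0,0,1.5,0,0,0,1]]]' 25
```

```text
time: 19.8
eef_pos: [0.4355, 0.2777, 0.0331]
tool_rot: [3.141, 0.0, -0.099]
contact_force: [0.9, 0.2, -1.5]
grip_width: 0.15
grip_force: 25.0
```

```bash
python3 -m jog '[[[0,0,0.5,0,0,0,1],[0,0,1,0,0,0,1],[0,0,1,0,0,0,1],[0,0,1,0,0,0,1]]]' 25
```

```text
time: 20.13
eef_pos: [0.4357, 0.2778, 0.0324]
tool_rot: [-3.142, -0.0, -0.099]
contact_force: [0.2, 0.5, 1.5]
grip_width: 0.15
grip_force: 25.0
```

```bash
python3 -m jog '[[[0,0,0.4,0,0,0,1],[0,0,0.7,0,0,0,1],[0,0,0.7,0,0,0,1],[0,0,0.7,0,0,0,1]]]' 25
```

```text
time: 20.47
eef_pos: [0.4361, 0.2778, 0.0319]
tool_rot: [-3.141, -0.001, -0.099]
contact_force: [0.3, -2.0, 5.3]
grip_width: 0.151
grip_force: 25.0
```

Standing on the mat. I'll open slowly, then withdraw.

```bash
python3 -m jog '[[[0,0,0,0,0,0,0.8],[0,0,0,0,0,0,0.7],[0,0,0,0,0,0,0.6],[0,0,0,0,0,0,0.5],[0,0,0,0,0,0,0.5],[0,0,0,0,0,0,0.5],[0,0,0,0,0,0,0.5],[0,0,-5,0,0,0,0.5],[0,0,-15,0,0,0,0.5],[0,0,-40,0,0,0,0.5],[0,0,-80,0,0,0,0.5],[0,0,-120,0,0,0,0.5],[0,0,-160,0,0,0,0.5],[0,0,-160,0,0,0,0.5],[0,0,-160,0,0,0,0.5]]]'
python3 - <<'E'
from h import *
a=snap('wrist')[60:330]; b=snap('side')[100:320,150:370]
b=cv2.resize(b,(270,270));cv2.imwrite('pics/end.png',np.hstack([a,b])[:,:,::-1])
E
```

```text
time: 21.72
eef_pos: [0.437, 0.2787, 0.1947]
tool_rot: [-3.139, -0.006, -0.099]
contact_force: [-0.4, -0.3, -0.9]
grip_width: 0.497
grip_force: 0.0
```

View pics/end.png

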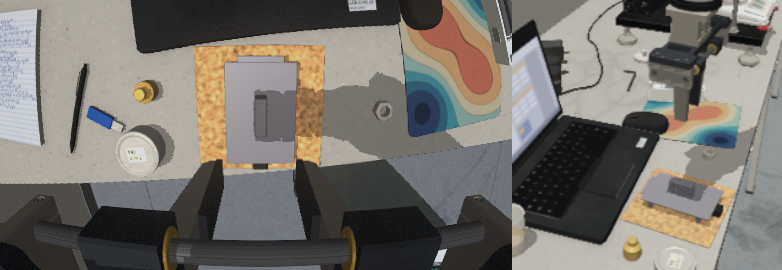

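The cover stands upright on its feet in the middle of the cork mat: cover columns 225–297 against mat 196–326. The gripper is clear and the other things are untouched.

```bash
python3 -c "
from workcell import env
print(env.hand_in())"
```

```text
the job is handed in; nothing more can be done
None
```

I unlatched the cover at about 13 N on the button, drew it out of the slot and set it upright in the middle of the cork mat. The arm was clear when I handed the job in at about 22 s; no verdict came back.

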